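# Change the edge stones in the rack and lock its stop behind them

### The job

Change the stones in the rack: squeeze the spring tab on the locking stop, slide the stop out to the last notch and let the tab spring back, then move the three broken half stones from the rack to the shallow steel tray. Lay every whole edge stone flat in the rack, one to a bay, filling from the closed end without gaps, and then squeeze the tab again, slide the stop in to the notch right behind the last stone and let it latch. The whole stones are brittle: pinch them lightly (no more than about 40 N), never press the stop against them, and leave the other things on the bench alone.

Things in the scene. Friction and masses are not known exactly. Their poses are not given: they have to be found in the camera images.
- rack: Fixed plywood stone rack, 155 x 339 mm. Origin at bench height, z up. x runs along the bays' length, towards the steel notched rail (x 85 to 97 mm, 28 mm high); y runs from the closed end (32 mm high wall, y -164 to -154) to the open end (y +175). Bays: open-topped, 98 mm (x) by 37 mm (y), 8 mm deep, 58 mm apart in y, parted by 21 mm wide ridges; ridges and rims 14 mm above the bench.
- bay1 (a point): Centre of the floor of bay 1, 6 mm above the bench (next to the closed end); rack y = -111.5 mm, x = 0.
- bay2 (a point): Centre of the floor of bay 2, 6 mm above the bench (counted from the closed end); rack y = -53.5 mm, x = 0.
- bay3 (a point): Centre of the floor of bay 3, 6 mm above the bench (counted from the closed end); rack y = 4.5 mm, x = 0.
- bay4 (a point): Centre of the floor of bay 4, 6 mm above the bench (bay 4 is nearest the open end); rack y = 62.5 mm, x = 0.
- stop_plate (a point): Middle of the sliding stop's plate (rack x = 0, 27 mm above the bench); moves with the stop. Sizes in rack axes, x from this point: Plate: x -52 to 58 mm, 6 mm thick in y, 16 to 38 mm above the bench. Black post: x 48 to 66, y +-14, top at 88 mm. At notch k the plate is 29 mm past bay k's centre, over the ridge; at notch 5, the last, 87 mm past bay 4's centre.
- stop_grip (a point): Where to pinch the stop, along the rack's x: 70 mm above the bench, moves with the stop. The post's inner face is 15.5 mm to its -x side; the tab's outer face is 24.5 mm to its +x side when out, 15.5 mm when fully in (40 mm wide free, 31 mm squeezed). Post and tab are 28 mm wide in y, tops 88 mm above the bench; can be held from 45 mm above the bench up.
- stop (a joint): Position of the stop (m), growing towards the open end: notch 1 at 0, notch 2 at 0.058, notch 3 at 0.116, notch 4 at 0.174, notch 5 (the last, fully out) at 0.232. Starts latched in notch 4. Notch k is the one right behind bay k. About 2 mm play either way when latched; sliding friction about 3 N.
- stop_tab (a joint): How far the spring tab (dark steel plate on the rail side of the grip) is squeezed in (m): 0 out, 0.009 fully in; spring 4 N out, 8 N in. Its tooth locks the stop in a notch until the tab is in by 7 mm. Let go between notches, it rides on the rail at about 0.007 and snaps in at the next notch; let go within 3 mm of a notch it centres itself.
- stone1_c (a point): Centre of a pale ceramic edge stone, a plain bar 90 x 30 x 28 mm (length along its x, width along y, height z), 0.2 kg, lying flat: 14 mm above its support. Brittle. Two to four stones are present; absent ones read None from the start.
- stone2_c (a point): Centre of a pale ceramic edge stone, a plain bar 90 x 30 x 28 mm (length along its x, width along y, height z), 0.2 kg, lying flat: 14 mm above its support. Brittle. Two to four stones are present; absent ones read None from the start.
- stone3_c (a point): Centre of a pale ceramic edge stone, a plain bar 90 x 30 x 28 mm (length along its x, width along y, height z), 0.2 kg, lying flat: 14 mm above its support. Brittle. Two to four stones are present; absent ones read None from the start.
- stone4_c (a point): Centre of a pale ceramic edge stone, a plain bar 90 x 30 x 28 mm (length along its x, width along y, height z), 0.2 kg, lying flat: 14 mm above its support. Brittle. Two to four stones are present; absent ones read None from the start.
- worn1_c (a point): Centre of a broken half stone, a pale ceramic bar 60 x 30 x 28 mm (length along its x, which starts along the rack's x), 0.13 kg, at first lying flat in a bay; 14 mm above its support. All three (in bays 1, 2 and 4) are always there.
- worn2_c (a point): Centre of a broken half stone, a pale ceramic bar 60 x 30 x 28 mm (length along its x, which starts along the rack's x), 0.13 kg, at first lying flat in a bay; 14 mm above its support. All three (in bays 1, 2 and 4) are always there.
- worn3_c (a point): Centre of a broken half stone, a pale ceramic bar 60 x 30 x 28 mm (length along its x, which starts along the rack's x), 0.13 kg, at first lying flat in a bay; 14 mm above its support. All three (in bays 1, 2 and 4) are always there.
- tray: Shallow fixed steel tray, 130 (x) by 190 mm (y), rim 14 mm high and 3 mm thick, floor 4 mm above the bench. Origin under its centre at bench height, z up.
- tape: Bystander: roll of yellow tape lying flat, 90 mm across, 30 mm high; origin under its centre.
- cork: Bystander: cork sanding block 100 x 60 x 35 mm; origin under its centre.
- waxcan: Bystander: small aluminium can, 40 mm across, 70 mm high; origin under its centre.
- pot: Bystander: small amber jar, 40 mm across, 60 mm high; origin under its centre.
- driver: Bystander: screwdriver lying flat along its x, about 200 mm long, 30 mm high.
- brush: Bystander: brush lying flat along its x, about 200 mm long, 40 mm high.
Not all that is in view belongs to the job. What is shaped like the part that bears stone1_c but pink or purple is not meant. Leave any black or brown look-alike of the part that bears worn3_c alone.

How it is judged:
On the way, in this order (a step that is already met when the one before it is completed fails the run):
1. the stop is at the last notch with its tab sprung back (value of joint stop above 0.226 m and value of joint stop_tab below 0.003 m), for 0.2 s.
2. every whole stone lies flat in a bay while the stop is still in the last notch (value of joint stop above 0.226 m and z of stone1_c in the frame of rack between 0.016 and 0.0235 m and (horizontal distance between stone1_c and bay1 below 0.01 m or horizontal distance between stone1_c and bay2 below 0.01 m or horizontal distance between stone1_c and bay3 below 0.01 m or horizontal distance between stone1_c and bay4 below 0.01 m) and z of stone2_c in the frame of rack between 0.016 and 0.0235 m and (horizontal distance between stone2_c and bay1 below 0.01 m or horizontal distance between stone2_c and bay2 below 0.01 m or horizontal distance between stone2_c and bay3 below 0.01 m or horizontal distance between stone2_c and bay4 below 0.01 m) and z of stone3_c in the frame of rack between 0.016 and 0.0235 m and (horizontal distance between stone3_c and bay1 below 0.01 m or horizontal distance between stone3_c and bay2 below 0.01 m or horizontal distance between stone3_c and bay3 below 0.01 m or horizontal distance between stone3_c and bay4 below 0.01 m) and z of stone4_c in the frame of rack between 0.016 and 0.0235 m and (horizontal distance between stone4_c and bay1 below 0.01 m or horizontal distance between stone4_c and bay2 below 0.01 m or horizontal distance between stone4_c and bay3 below 0.01 m or horizontal distance between stone4_c and bay4 below 0.01 m)), for 0.2 s.
At the end, for the whole second after the job is handed in: Broken halves rest in the tray (centres within 55 x 85 mm of its middle). Every whole stone is at rest on a bay floor (within 10 mm of the bay centre), bays filled from bay 1 without gaps; the stop is at the notch of the last filled bay (within 5 mm), tab out (within 3 mm) (value of joint stop_tab below 0.003 m and x of worn1_c in the frame of tray between -0.055 and 0.055 m and y of worn1_c in the frame of tray between -0.085 and 0.085 m and z of worn1_c in the frame of tray between 0.012 and 0.055 m and linear speed of each of worn1, worn2, worn3, stone1, stone2, stone3, stone4 below 0.02 m/s and x of worn2_c in the frame of tray between -0.055 and 0.055 m and y of worn2_c in the frame of tray between -0.085 and 0.085 m and z of worn2_c in the frame of tray between 0.012 and 0.055 m and x of worn3_c in the frame of tray between -0.055 and 0.055 m and y of worn3_c in the frame of tray between -0.085 and 0.085 m and z of worn3_c in the frame of tray between 0.012 and 0.055 m and ((value of joint stop between 0.053 and 0.063 m and horizontal distance between any of stone1_c, stone2_c, stone3_c, stone4_c and bay1 below 0.01 m and horizontal distance between any of stone1_c, stone2_c, stone3_c, stone4_c and bay2 below 0.01 m) or (value of joint stop between 0.111 and 0.121 m and horizontal distance between any of stone1_c, stone2_c, stone3_c, stone4_c and bay1 below 0.01 m and horizontal distance between any of stone1_c, stone2_c, stone3_c, stone4_c and bay2 below 0.01 m and horizontal distance between any of stone1_c, stone2_c, stone3_c, stone4_c and bay3 below 0.01 m) or (value of joint stop between 0.169 and 0.179 m and horizontal distance between any of stone1_c, stone2_c, stone3_c, stone4_c and bay1 below 0.01 m and horizontal distance between any of stone1_c, stone2_c, stone3_c, stone4_c and bay2 below 0.01 m and horizontal distance between any of stone1_c, stone2_c, stone3_c, stone4_c and bay3 below 0.01 m and horizontal distance between any of stone1_c, stone2_c, stone3_c, stone4_c and bay4 below 0.01 m)) and z of stone1_c in the frame of rack between 0.016 and 0.0235 m and (horizontal distance between stone1_c and bay1 below 0.01 m or horizontal distance between stone1_c and bay2 below 0.01 m or horizontal distance between stone1_c and bay3 below 0.01 m or horizontal distance between stone1_c and bay4 below 0.01 m) and y of each of stone1_c, stone2_c, stone3_c, stone4_c in the frame of stop_plate below -0.015 m and z of stone2_c in the frame of rack between 0.016 and 0.0235 m and (horizontal distance between stone2_c and bay1 below 0.01 m or horizontal distance between stone2_c and bay2 below 0.01 m or horizontal distance between stone2_c and bay3 below 0.01 m or horizontal distance between stone2_c and bay4 below 0.01 m) and z of stone3_c in the frame of rack between 0.016 and 0.0235 m and (horizontal distance between stone3_c and bay1 below 0.01 m or horizontal distance between stone3_c and bay2 below 0.01 m or horizontal distance between stone3_c and bay3 below 0.01 m or horizontal distance between stone3_c and bay4 below 0.01 m) and z of stone4_c in the frame of rack between 0.016 and 0.0235 m and (horizontal distance between stone4_c and bay1 below 0.01 m or horizontal distance between stone4_c and bay2 below 0.01 m or horizontal distance between stone4_c and bay3 below 0.01 m or horizontal distance between stone4_c and bay4 below 0.01 m)); the robot touches nothing.
It fails at once if a stone is squeezed or pressed by the fingers with more than about 40 N a finger (90 N in all) (contact force between the fingers and stone1 above 90 N or contact force between the fingers and stone2 above 90 N or contact force between the fingers and stone3 above 90 N or contact force between the fingers and stone4 above 90 N).
It fails at once if the stop is pressed against a stone with more than 25 N while the robot holds it (contact force between the fingers and stop above 1 N and (contact force between stop and stone1 above 25 N or contact force between stop and stone2 above 25 N or contact force between stop and stone3 above 25 N or contact force between stop and stone4 above 25 N)).
It fails at once if another thing on the bench is moved by more than 60 mm (distance of any of tape, cork, waxcan, pot, driver, brush from where it was at the start of the episode above 0.06 m).
Of stone1, stone2, stone3, stone4 only 2 to 4 are there at a start; the rules pass over those that are not, and their reading is None.
At some moment in a run one of stone1, stone2, stone3, stone4 may be knocked a few centimetres aside while the robot is not near it.
Once in a run the grip may slacken for a moment while it holds something.
It also fails if it takes over 210 s, if anything falls off the work surface, if the arm or the gripper's body presses on something with over 40 N, if the wrist force passes 120 N, or if a joint passes its speed limit or range.

### The arm

A 7-joint arm with a two-finger parallel gripper is mounted at the origin on the work surface. World frame = base frame: x ahead of the robot, y to its left, z up, the work surface at z = 0. Lengths are in m, angles in rad, forces in N, time in s.
With the tool pointing down it reaches from about 0.425 to 0.825 m from the base axis. Payload 3.6 kg.
Tool frame: the origin (TCP) lies midway between the tips of the shut fingers; the grasp point (between the pads) lies 19 mm behind it; z points along the fingers, y is the line along which they close (so a half turn about z gives the same grasp; the last joint's range is limited). The gripper opens to 85 mm and grips with 20 to 120 N. Pads are 22 mm wide; open, the fingers measure 114 mm over their backs; the gripper's body (76 mm by 85 mm) begins 54 mm behind the grasp point. The pads swing forward as they close: fully open they stand 13 mm farther back than shut.
Start: joints at [-1.155, 0.615, -0.013, 1.423, 0.008, 1.103, -0.04], TCP at [0.278, 0.587, 0.231] pointing down, gripper open.
Joint ranges: [-3.12, 3.12], [-0.3, 2.06], [-1.34, 1.32], [0.26, 2.42], [-1.36, 4.5], [0.01, 1.98], [-2.84, 2.84]. Speed limits (rad/s): [2.79, 2.79, 3.14, 3.14, 3.14, 3.14, 3.14].

### API

Orientations are given as a 3x3 rotation matrix whose columns are the frame's x, y, z axes.
In Python, from plant import bot gives the robot as it stands. Calls block until the motion is done:
- bot.move_pose(position, orientation): joint-space move of the TCP to a pose.
- bot.move_l(position, ori=None, max_speed=0.15, stop_force=None): straight line of the TCP; ori=None keeps the orientation; max_speed is the mean speed in m/s. With stop_force (N) it stops when the force on the tool has changed by that much, and returns True; else False.
- bot.move_joints(angles): joint-space move.
- bot.set_gripper(opening, newtons=None): finger opening in m; newtons is the grip in N (None keeps the last); returns when the fingers have stopped.
- bot.dwell(seconds).
- bot.inverse_kinematics(position, orientation): joint angles nearest the present ones, or None.
- bot.read_state(): the state.
- bot.grab_frame(name): name is "scene" or "side" or "wrist"; returns a dict with "color" (480x640x3 uint8, red, green, blue), "fx", "fy", "cx", "cy" (pixels), "R" (3x3) and "t" (3): a world point X has camera coordinates R X + t. Camera axes: x right, y down, z forward; pixel columns grow to the right and rows downward; lengths in m; the calibration is good to about 2 mm. A picture is of the moment at which its call begins. There is no depth.
A pose or a line that the arm cannot do raises bot.IKError and nothing moves.
- bot.hand_in(): hands the job in; it is judged then, once.
Trained networks look in the newest picture that a camera, given by its name, has taken for a name from the list of things; names that differ only in an ending like _2 or _b are one class to them, and where a whole thing is asked for, a point or a joint stands for the part that bears it (a point fixed in the world has none). Each returns a list of dicts, best first, with "conf" (0 to 1); they miss things now and then, are a little off and sometimes report something else, mostly with a low value. They report only what shows in the picture. A call takes as long as a camera call. They do not tell look-alikes from the thing itself.
- bot.outline_of(camera, thing): "region" (480x640 bool, what is visible of it) and "centre" ([column, row] in pixels, amid what is visible of it).
The state is a dict: "clock": time; "qpos": joint angles; "qd": joint speeds; "effort": joint torques, N m; "tool_pos": TCP position; "tool_rot": TCP orientation; "contact_force": force on the tool from outside, world axes, zero at the start; "moment": the same for the moment, N m; "width": finger opening in m; "grip_force": force on a finger pad.
Only numpy, scipy, OpenCV 4.12 (cv2) and the standard library are available. Lean on these libraries where they do the work, as an engineer would, in place of code of your own. Each camera call takes 0.05 s, during which the arm holds its last target. There are 200 camera calls.

## Working session

There is one attempt and no reset: what is moved stays moved. The work goes in short steps, each a Python script; the robot and the scene stay as the last script left them, time stands still between calls to the robot, and variables do not carry over. Pictures are saved under pics/ and viewed, at most 14 in all, crops included, and the job is handed in when it is done.

```bash
ls; mkdir -p pics
python3 - <<'E'
from plant import bot
import cv2,numpy as np
s=bot.read_state();print(s['clock'],s['tool_pos'],s['tool_rot'],s['width'])
for c in ['scene','side']:
    f=bot.grab_frame(c);cv2.imwrite(f'pics/{c}0.png',f['color'][:,:,::-1])
    print(c,f['fx'],f['cx'],f['cy'],f['R'].tolist(),f['t'])
    for n in ['stone1_c','worn1_c','stop','rack','tray']:
        for d in bot.outline_of(c,n):
            print(n,round(d['conf'],2),np.round(d['centre']),d['region'].sum())
E
```

```text
pics
0.0 [0.27813547 0.58659987 0.2300994 ] [[-9.03583626e-01  4.28410263e-01 -1.12988400e-03]
 [ 4.28411752e-01  9.03580366e-01 -2.42758496e-03]
 [-1.90613083e-05 -2.67758161e-03 -9.99996415e-01]] 0.08539552502014273
scene 590.3074844493416 323.06894481316033 244.4449301980181 [[0.7186571053581265, 0.6951259757218002, 0.018216552777452044], [0.49072475578911834, -0.48842767547639965, -0.7215452999531152], [-0.4926674121291039, 0.5274829700621015, -0.6921275441134208]] [-0.35085791 -0.22911411  1.57844916]
stone1_c 0.91 [131. 340.] 963
stone1_c 0.74 [184. 300.] 840
stone1_c 0.7 [407. 266.] 239
stone1_c 0.69 [299. 301.] 573
stone1_c 0.61 [136. 278.] 808
worn1_c 0.8 [302. 302.] 550
stop 0.65 [395. 258.] 891
stop 0.28 [355. 291.] 8096
stop 0.28 [499. 225.] 860
stop 0.24 [369. 268.] 495
rack 0.58 [350. 292.] 7844
rack 0.48 [406. 269.] 143
tray 0.63 [221. 355.] 6477
tray 0.44 [353. 290.] 7841
side 540.2614521179268 324.89089435206074 241.52254364486637 [[0.6648726864826384, -0.7469137470504432, -0.008010320619431813], [-0.5587473363309856, -0.49020020552541615, -0.6689582742188546], [0.49572747040323256, 0.44924783023394405, -0.7432567941954558]] [-0.3978546   0.32863698  1.07394988]
stone1_c 0.95 [353. 415.] 902
stone1_c 0.94 [377. 362.] 691
stone1_c 0.81 [441. 403.] 715
worn1_c 0.86 [369. 269.] 385
worn1_c 0.51 [344. 241.] 5903
stop 0.58 [325. 209.] 672
stop 0.53 [323. 330.] 524
stop 0.48 [346. 182.] 582
stop 0.27 [198. 248.] 400
rack 0.57 [341. 240.] 5681
tray 0.85 [433. 326.] 4594
```

View pics/scene0.png

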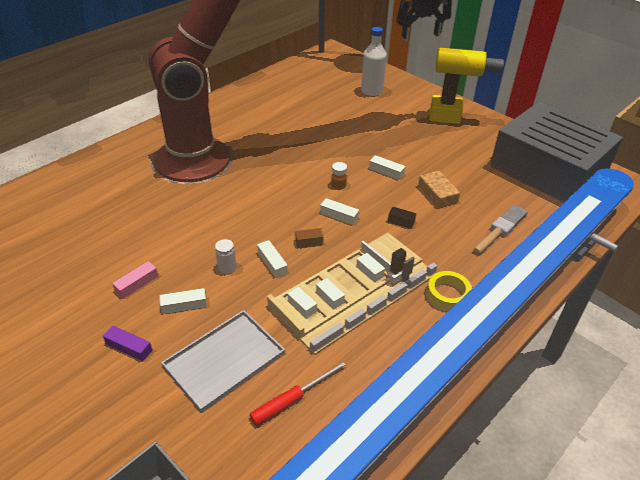

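View pics/side0.png

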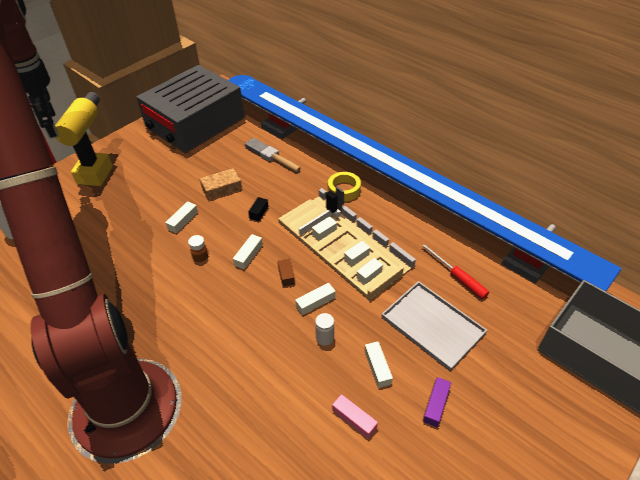

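The four whole stones (pale) are at scene (387,167), (339,211), (272,258) and (183,300). I exclude the pink (136,278) and purple (128,343) bars, and the brown (309,238) and black (402,217) halves. The three broken halves are in the rack at (302,300), (330,292) and (371,265). The stop is at (400,262).

```bash
cat > h.py <<'E'
from plant import bot
import cv2,numpy as np
from scipy.optimize import minimize
def proj(f,P):
    c=np.asarray(P)@f['R'].T+f['t']; return np.c_[f['fx']*c[:,0]/c[:,2]+f['cx'],f['fy']*c[:,1]/c[:,2]+f['cy']]
def ray(f,px,z):
    d=f['R'].T@np.array([(px[0]-f['cx'])/f['fx'],(px[1]-f['cy'])/f['fy'],1]); o=-f['R'].T@f['t']
    return o+d*(z-o[2])/d[2]
def box(p,dims,z0):   # dims (lx,ly,h) or list of corner points in the local frame
    x,y,a=p; R=np.array([[np.cos(a),-np.sin(a)],[np.sin(a),np.cos(a)]])
    P=np.array([[i*dims[0]/2,j*dims[1]/2,k*dims[2]+z0] for i in(-1,1) for j in(-1,1) for k in(0,1)]) if len(dims)==3 else np.array(dims,float)
    P[:,:2]=P[:,:2]@R.T+[x,y]; return P
def iou(f,mask,P,S=4):
    h=cv2.convexHull(proj(f,P).astype(np.float32)).reshape(-1,2)
    m=np.zeros(mask.shape,np.uint8); cv2.fillConvexPoly(m,np.round(h*2**S).astype(np.int32),1,shift=S)
    m=m>0; return (m&mask).sum()/max(1,(m|mask).sum())
def fit(views,p0,dims,z0=0):
    g=lambda p:-sum(iou(f,m,box(p,dims,z0)) for f,m in views)
    best=None
    for a in ([0] if len(dims)!=3 else np.arange(-2,4)*np.pi/6):
        r=minimize(g,[p0[0],p0[1],p0[2]+a],method='Nelder-Mead',options=dict(initial_simplex=[[p0[0]+dx,p0[1]+dy,p0[2]+a+da] for dx,dy,da in((0,0,0),(.015,0,0),(0,.015,0),(0,0,.25))],xatol=1e-4,fatol=1e-4))
        if best is None or r.fun<best.fun: best=r
    return best.x,-best.fun/len(views)
def pale(f):
    h=cv2.cvtColor(f['color'],cv2.COLOR_RGB2HSV); m=((h[...,1]<45)&(h[...,2]>110)).astype(np.uint8)
    n,l,st,c=cv2.connectedComponentsWithStats(m); return [(l==i,c[i],st[i,4]) for i in range(1,n) if st[i,4]>100]
def near(f,comps,P):  # component nearest to the projection of world point P
    q=proj(f,[P])[0]; return min(comps,key=lambda c:np.hypot(*(c[1]-q)))
RACK=[[x,y,z] for x in(-58,97) for y in(-164,175) for z in(0,14)]+[[x,-164,32] for x in(-58,97)]+[[97,y,28] for y in (-164,175)]
RACK=np.array(RACK)/1000
E
cat > m1.py <<'E'
from h import *
S=bot.grab_frame('scene'); rs=bot.outline_of('scene','rack'); ts=bot.outline_of('scene','tray')
D=bot.grab_frame('side'); rd=bot.outline_of('side','rack'); td=bot.outline_of('side','tray')
p0=ray(S,(350,292),0.01); 
print('rack',fit([(S,rs[0]['region']),(D,rd[0]['region'])],[p0[0],p0[1],0],RACK))
p0=ray(S,(222,358),0.01)
print('tray',fit([(S,ts[0]['region']),(D,td[0]['region'])],[p0[0],p0[1],0],[.13,.19,.014]))
cs,cd=pale(S),pale(D)
for px,L,z in [((387,167),.09,0),((339,211),.09,0),((272,258),.09,0),((183,300),.09,0),((302,300),.06,.006),((330,292),.06,.006),((371,265),.06,.006)]:
    p0=ray(S,px,z+.016); a,b=near(S,cs,p0),near(D,cd,p0)
    print(px,a[1],a[2],b[1],b[2],fit([(S,a[0]),(D,b[0])],[p0[0],p0[1],0],[L,.03,.028],z))
for n,h in [('waxcan',.035),('pot',.03),('tape',.015),('driver',.015),('cork',.02)]:
    d=bot.outline_of('side',n); print(n,d and (d[0]['conf'],ray(D,d[0]['centre'],h)))
E
python3 m1.py
```

```text
rack (array([ 0.60149649, -0.04592477, -0.12068482]), np.float64(0.783698082756475))
tray (array([ 0.56484499, -0.34785548, -0.0568501 ]), np.float64(0.9785231261298633))
(387, 167) [387.92468619 163.67364017] 239 [180.3670412  213.27715356] 267 (array([0.40177921, 0.32983138, 0.29882105]), np.float64(0.4332243843113408))
(339, 211) [339.87908497 207.42156863] 306 [246.75389408 248.02492212] 321 (array([0.4343118 , 0.11142394, 0.33641244]), np.float64(0.4815682445579259))
(272, 258) [272.17349398 255.18313253] 415 [314.64588529 295.08229426] 401 (array([ 0.43816941, -0.10747974, -0.31628076]), np.float64(0.5627827667226815))
(183, 300) [181.95951417 296.79149798] 494 [378.16007533 361.1826742 ] 531 (array([ 0.40239492, -0.32058013,  0.95396811]), np.float64(0.5712339067600778))
(302, 300) [302.61852861 299.44141689] 367 [369.5        267.38655462] 238 (array([ 0.57785446, -0.15417269, -0.1512946 ]), np.float64(0.5412592661476738))
(330, 292) [330.05625 289.35625] 320 [356.63800905 249.54751131] 221 (array([ 0.60319671, -0.09760117, -0.26096712]), np.float64(0.5026065345214281))
(371, 265) [370.97350993 263.20860927] 302 [323.93333333 224.45641026] 195 (array([ 0.61301074,  0.01958367, -0.22244647]), np.float64(0.4929844442155146))
waxcan (0.66, array([ 0.57731763, -0.17061137,  0.035     ]))
pot (0.91, array([0.35885896, 0.18829226, 0.03      ]))
tape (0.81, array([0.79319393, 0.09702767, 0.015     ]))
driver (0.91, array([ 0.71795023, -0.34665017,  0.015     ]))
cork (0.79, array([0.54374505, 0.34068825, 0.02      ]))
```

```bash
sed -i 's/^def near/def fittop(views,p0,L,z0): return fit(views,p0,[L,.03,0.0],z0+.028)\ndef near/' h.py
cat >> h.py <<'E'
def down(a):  # tool down, closing line (tool y) at world angle a; the half turn with the milder last joint
    y=np.array([np.cos(a),np.sin(a),0]); z=np.array([0,0,-1.]); return np.c_[np.cross(y,z),y,z]
def pick_ori(p,a):
    c=[]
    for k in(0,np.pi):
        q=bot.inverse_kinematics(list(p),down(a+k))
        if q is not None: c.append((abs(q[6]),k,q))
    c.sort(key=lambda t:t[0]); return down(a+c[0][1])
def go(p,a):
    bot.move_pose(list(p),pick_ori(p,a))
E
cat > m2.py <<'E'
from h import *
S=bot.grab_frame('scene');D=bot.grab_frame('side')
cs,cd=pale(S),pale(D)
for px,L,z in [((387,163),.09,0),((339,207),.09,0),((272,255),.09,0),((183,297),.09,0),((302,299),.06,.006),((330,289),.06,.006),((371,263),.06,.006)]:
    p0=ray(S,px,z+.028); a,b=near(S,cs,p0),near(D,cd,p0)
    x,q=fittop([(S,a[0]),(D,b[0])],[p0[0],p0[1],0],L,z); print(px,x.round(4),q.round(2))
go([.55,-.05,.38],-.2)
f=bot.grab_frame('wrist'); cv2.imwrite('pics/w1.png',f['color'][:,:,::-1]); print(bot.read_state()['qpos'],f['R'],f['t'],f['fx'],bot.read_state()['clock'])
for n in ['rack','stop']:
  for d in bot.outline_of('wrist',n): print(n,d['conf'],d['centre'])
E
python3 m2.py
```

```text
(387, 163) [0.4023 0.3256 0.2148] 0.84
(339, 207) [0.4368 0.1084 0.3027] 0.85
(272, 255) [ 0.4395 -0.1127 -0.2841] 0.89
(183, 297) [ 0.4019 -0.3217  0.9807] 0.87
(302, 299) [ 0.5786 -0.1573 -0.1373] 0.88
(330, 289) [ 0.6024 -0.1003 -0.1544] 0.89
(371, 263) [ 0.6127  0.0157 -0.1534] 0.89
[-0.31913366  0.38772687  0.56650817  1.4639468  -0.20981757  1.35130583
  0.06201012] [[ 9.80796848e-01 -1.95032158e-01  3.38072830e-05]
 [-1.87443982e-01 -9.42588773e-01  2.76389505e-01]
 [-5.38729752e-02 -2.71088292e-01 -9.61045702e-01]] [-0.54922786 -0.01830689  0.53899246] 392.8857150893031 3.8083
rack 0.77 [376.9, 150.7]
stop 0.56 [405.8, 98.2]
```

View pics/w1.png

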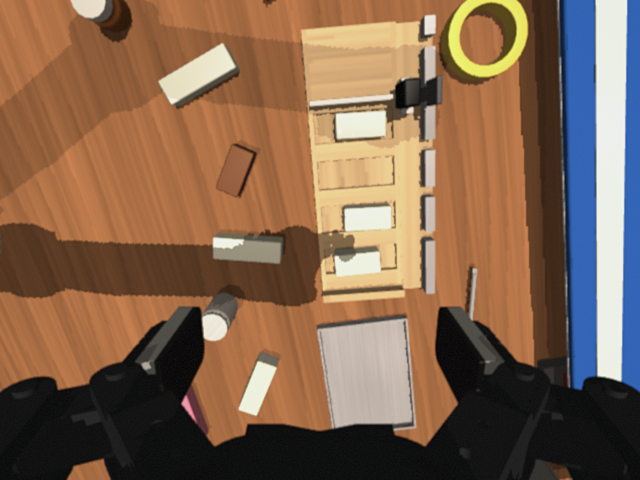

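The wrist view shows the whole rack: its open end is at the top (302,30), bay 3 is empty at (356,172), and the black post and tab are at (418,92). I'll fit the rack pose to these points and overlay the result.

```bash
cat > m3.py <<'E'
from h import *
from scipy.optimize import least_squares
f=bot.grab_frame('wrist')
obs=[((302,30),(-58,175,14)),((318,161),(-49,23,14)),((394,157),(49,23,14)),((319,188),(-49,-14,14)),((394,184),(49,-14,14)),((436,293),(97,-164,28))]
P=np.array([o[1] for o in obs])/1000.;px=np.array([o[0] for o in obs],float)
r=least_squares(lambda p:(proj(f,box(p,P,0))-px).ravel(),[.6,-.05,-.15],loss='soft_l1'); print(r.x,r.fun.round(1).tolist())
im=cv2.resize(f['color'][5:315,290:450,::-1],None,fx=2,fy=2,interpolation=cv2.INTER_CUBIC)
im=cv2.resize(f['color'][5:315,290:450,::-1],None,fx=1.93,fy=1.93,interpolation=cv2.INTER_CUBIC)
def poly(L,c):
    q=(proj(f,box(r.x,np.array(L)/1000.,0))-[290,5])*1.93; cv2.polylines(im,[q.round().astype(int)],True,c,1)
R=lambda x0,x1,y0,y1,z:[(x0,y0,z),(x1,y0,z),(x1,y1,z),(x0,y1,z)]
raw=im.copy()
poly(R(-58,97,-164,175,14),(0,0,255));poly(R(85,97,-164,175,28),(255,0,0));poly(R(-58,68,-164,-154,32),(255,0,255))
for y in(-111.5,-53.5,4.5,62.5): poly(R(-49,49,y-18.5,y+18.5,14),(0,160,0))
y=62.5+29; poly(R(-52,58,y-3,y+3,38),(0,0,255)); poly(R(48,66,y-14,y+14,88),(0,255,255))
cv2.imwrite('pics/ov.png',np.hstack([raw,im]))
E
python3 m3.py
```

```text
[ 0.60036124 -0.04614383 -0.12677321] [-1.3, -0.7, -0.3, -0.0, 0.8, -1.6, 0.7, 1.9, 1.3, 0.6, -1.7, 0.4]
```

View pics/ov.png

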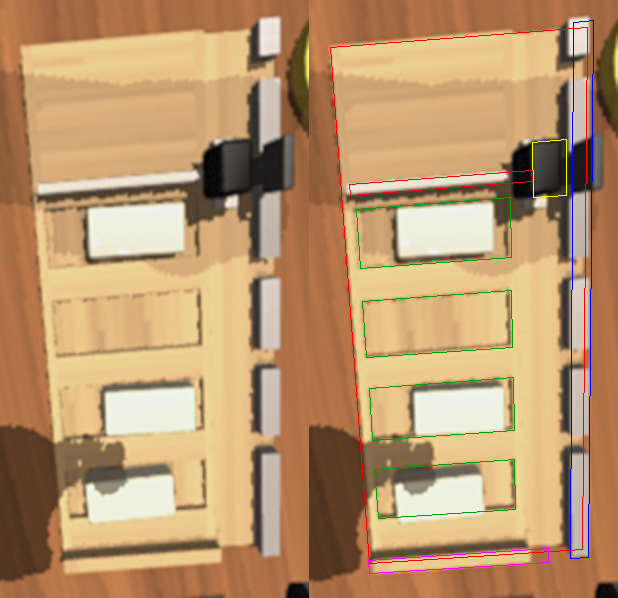

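The overlay agrees to within about 2–3 mm. I'll add more points to the fit, then go to the stop.

```bash
cat > m4.py <<'E'
from h import *
from scipy.optimize import least_squares
f=bot.grab_frame('wrist')
obs=[((22,46),(-58,175,14)),((53,300),(-49,23,14)),((200,291),(49,23,14)),((57,355),(-49,-14,14)),((201,344),(49,-14,14)),((204,430),(49,-72,14)),((61,440),(-49,-72,14)),((205,508),(49,-130,14)),((203,460),(49,-93,14)),((281,17),(97,175,28)),((280,556),(97,-164,28)),((65,574),(-58,-164,32)),((222,140),(48,105.5,88)),((250,140),(66,105.5,88))]
P=np.array([o[1] for o in obs])/1000.;px=np.array([o[0] for o in obs])/1.93+[290,5]
r=least_squares(lambda p:(proj(f,box(p,P,0))-px).ravel(),[.6,-.05,-.15],loss='soft_l1'); print(r.x,r.fun.round(1).tolist())
X=r.x
W=lambda x,y:box(X,np.array([[x,y,0]]),0)[0,:2]
print(W(.0635,.0915),[W(0,y) for y in(-.1115,-.0535,.0045,.0625)])
# go above the stop and look
g=W(.0635,.0915); go([g[0],g[1],.20],X[2])
f=bot.grab_frame('wrist'); im=f['color'][:,:,::-1].copy()
for c,L in (((0,255,255),[(48,77.5,88),(66,77.5,88),(66,105.5,88),(48,105.5,88)]),((0,0,255),[(85,80,28),(97,80,28),(97,175,28),(85,175,28)]),((0,160,0),[(-49,44,14),(49,44,14),(49,81,14),(-49,81,14)])):
    cv2.polylines(im,[proj(f,box(X,np.array(L)/1000,0)).round().astype(int)],True,c,1)
cv2.imwrite('pics/w2.png',im); print(bot.read_state()['qpos'].round(2),bot.read_state()['clock'])
E
python3 m4.py
```

```text
[ 0.59964513 -0.04588644 -0.12286191] [-2.1, 0.4, -0.5, 0.4, 0.4, -0.8, -0.4, 0.8, 0.5, 0.8, -0.1, -0.3, 0.8, -0.2, 0.3, 0.1, 0.8, -0.8, 0.4, 0.9, -0.8, -0.3, -2.8, -0.6, -0.6, 0.4, 2.4, -1.0]
[0.67388006 0.03714172] [array([ 0.58598046, -0.15654595]), array([ 0.59308854, -0.09898315]), array([ 0.60019662, -0.04142036]), array([0.60730469, 0.01614244])]
[-0.33  0.72  0.47  1.39 -0.34  1.11  0.06] 4.9917
```

View pics/w2.png

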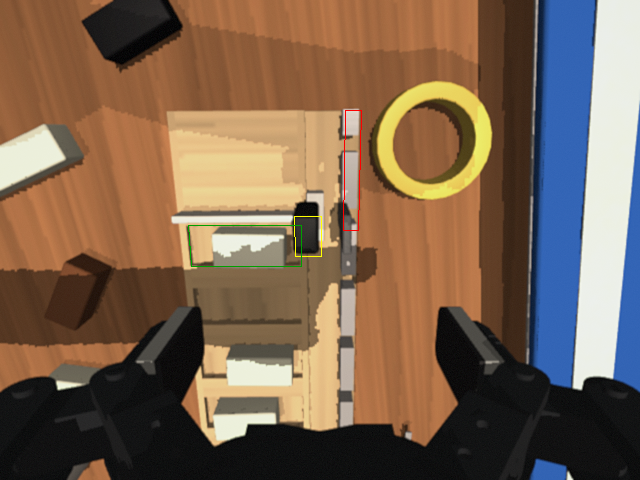

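The projected post top (294–321, 216–256), bay 4 and the rail line up with the picture, so I'll squeeze the tab and slide the stop out.

```bash
cat >> h.py <<'E'
X=np.array([0.59964513,-0.04588644,-0.12286191])
def W(x,y): return box(X,np.array([[x,y,0]]),0)[0,:2]
def st(): s=bot.read_state(); return round(s['clock'],1),s['tool_pos'].round(4),round(s['width'],4),round(float(s['grip_force']),1),s['contact_force'].round(1)
E
cat > s1.py <<'E'
from h import *
bot.set_gripper(.062,40)
g=W(.0635,.0915); o=pick_ori([*g,.1],X[2])
print(bot.move_l([*g,.053],o,stop_force=15),st())
bot.set_gripper(.02,40); print('closed',st())
if .027<bot.read_state()['width']<.036:
    e=W(.0635,.1495); print(bot.move_l([*e,.053],o,max_speed=.06,stop_force=40),st())
    bot.set_gripper(.062); bot.dwell(.3); print(st())
    f=bot.grab_frame('wrist'); 
    bot.move_l([*e,.20],o); f=bot.grab_frame('wrist'); cv2.imwrite('pics/w3.png',f['color'][:,:,::-1])
    q=box(X,np.array([[48,135.5,88],[66,135.5,88],[66,163.5,88],[48,163.5,88]])/1000,0);print(proj(f,q).round())
E
python3 s1.py
```

```text
False (6.5, array([0.6748, 0.037 , 0.0542]), 0.0619, 0.0, array([ 0.4, -0.5,  0.1]))
closed (6.9, array([0.672 , 0.0374, 0.0552]), 0.0305, 40.1, array([-8.5,  0.6,  9.7]))
False (8.0, array([0.6788, 0.0948, 0.0552]), 0.0304, 39.8, array([-9.2,  0.2, 11. ]))
(8.7, array([0.6809, 0.0947, 0.0529]), 0.0621, 0.0, array([-0.4,  0.1, -0. ]))
[[298. 259.]
 [324. 259.]
 [324. 219.]
 [297. 219.]]
```

View pics/w3.png

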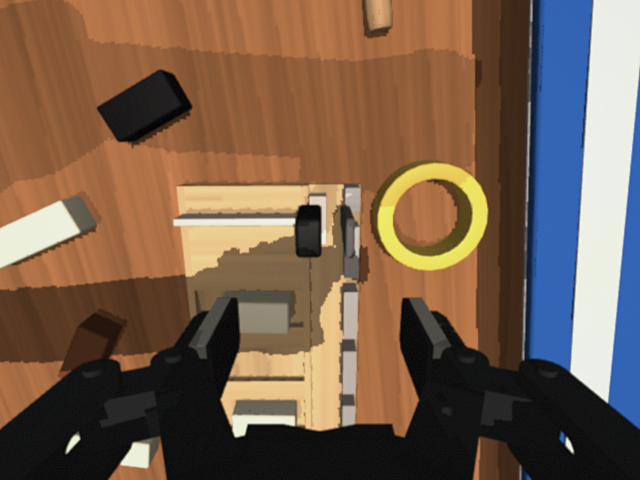

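The stop is now in notch 5, with the post at (309,231) and the tab released. Next I'll move the halves to the tray.

```bash
cat >> h.py <<'E'
T=np.array([.56484,-.34786,-.05685])
def grasp(xy,a,z,N=32,op=.046):
    bot.set_gripper(op,N); go([*xy,.15],a); o=pick_ori([*xy,.15],a); o=bot.read_state()['tool_rot']
    o=min((down(a),down(a+np.pi)),key=lambda d:np.abs(d-o).sum())
    h=bot.move_l([*xy,z],o,stop_force=12,max_speed=.12); 
    if h: print('CONTACT',st()); bot.move_l([*xy,.15],o); return False
    s0=st(); bot.set_gripper(.015,N); s1=st(); bot.move_l([*xy,.15],o); s2=st(); print('grasp',s0[1],s1[1:],s2[2:4]); return s2[2]>.025
def place(xy,a,z,op=.042):
    go([*xy,.15],a); o=bot.read_state()['tool_rot']; o=min((down(a),down(a+np.pi)),key=lambda d:np.abs(d-o).sum())
    print('hold',st()[2:4]); bot.move_l([*xy,z+.012],o,max_speed=.2); c=bot.move_l([*xy,z],o,max_speed=.03,stop_force=6); s=st()
    bot.set_gripper(op); print('placed',c,s); bot.move_l([*xy,.15],o,max_speed=.2)
E
cat > s2.py <<'E'
from h import *
t=lambda y:box(T,np.array([[0,y,0]]),0)[0,:2]
for (xy,y) in [((.6127,.0157),.05),((.6024,-.1003),-.05),((.5786,-.1573),0)]:
    if not grasp(xy,-.14+np.pi/2,.0135): break
    place(t(y),T[2]+np.pi/2,.0125)
else:
    S=bot.grab_frame('scene'); cv2.imwrite('pics/s2.png',S['color'][:,:,::-1]); print(st())
E
python3 s2.py
```

```text
grasp [0.6134 0.0155 0.0144] (array([0.6134, 0.0155, 0.0145]), 0.0293, 33.2, array([-1.7,  0.1,  4.1])) (0.0293, 32.6)
hold (0.029, 32.6)
placed False (16.5, array([ 0.5678, -0.2979,  0.0126]), 0.0289, 38.2, array([-0.1,  0.1, -0. ]))
grasp [ 0.603  -0.1006  0.0144] (array([ 0.6031, -0.1005,  0.0145]), 0.0291, 33.2, array([ 0.1, -0.6,  4.2])) (0.0297, 32.6)
hold (0.0294, 32.7)
placed False (23.7, array([ 0.5621, -0.3978,  0.0126]), 0.0298, 32.8, array([-0.5,  0.3,  0.2]))
grasp [ 0.5792 -0.1577  0.0143] (array([ 0.5792, -0.1575,  0.0145]), 0.0301, 31.7, array([-0.4,  1. ,  4.1])) (0.0297, 31.1)
hold (0.0297, 31.1)
placed True (30.7, array([ 0.5649, -0.3477,  0.0125]), 0.0296, 31.6, array([-0.9,  0.9,  5.2]))
(31.8, array([ 0.5641, -0.3466,  0.148 ]), 0.0421, 0.0, array([ 0.2,  0.1, -0.1]))
```

```bash
cat >> h.py <<'E'
def stones():
    go([.50,-.30,.30],np.pi/2+X[2])
    S=bot.grab_frame('scene');D=bot.grab_frame('side'); cs,cd=pale(S),pale(D); out=[]
    for m,c,n in cs:
        p0=ray(S,c,.028)
        if not(130<n<700 and .25<p0[0]<.75 and abs(p0[1])<.5): continue
        b=near(D,cd,p0); 
        if np.hypot(*(b[1]-proj(D,[p0])[0]))>12: print('?',c,n,p0.round(3)); continue
        x,q=fittop([(S,m),(D,b[0])],[p0[0],p0[1],0],.09,0); x[2]=(x[2]+np.pi/2)%np.pi-np.pi/2
        print(c.round(),n,x.round(3),round(q,2)); out.append(x)
    return S,out
E
python3 - <<'E'
from h import *
S,o=stones(); cv2.imwrite('pics/s3.png',S['color'][130:420,90:490,::-1].repeat(2,0).repeat(2,1)); print(st())
E
```

```text
[387. 164.] 249 [0.402 0.326 0.212] 0.82
? [339.09285714 167.66428571] 140 [0.329 0.223 0.028]
[340. 207.] 302 [0.436 0.108 0.292] 0.85
[510. 218.] 460 [ 0.733  0.365 -1.491] 0.63
? [225.35338346 249.03759398] 266 [ 0.357 -0.173  0.028]
[272. 256.] 448 [ 0.439 -0.112 -0.28 ] 0.86
? [182.16803279 296.73155738] 488 [ 0.403 -0.322  0.028]
[326. 334.] 207 [ 0.67  -0.179  1.414] 0.33
? [323.07801418 375.86524823] 141 [ 0.735 -0.256  0.028]
(32.6, array([ 0.5003, -0.299 ,  0.2973]), 0.0421, 0.0, array([-0.3, -0.5, -0.4]))
```

View pics/s3.png

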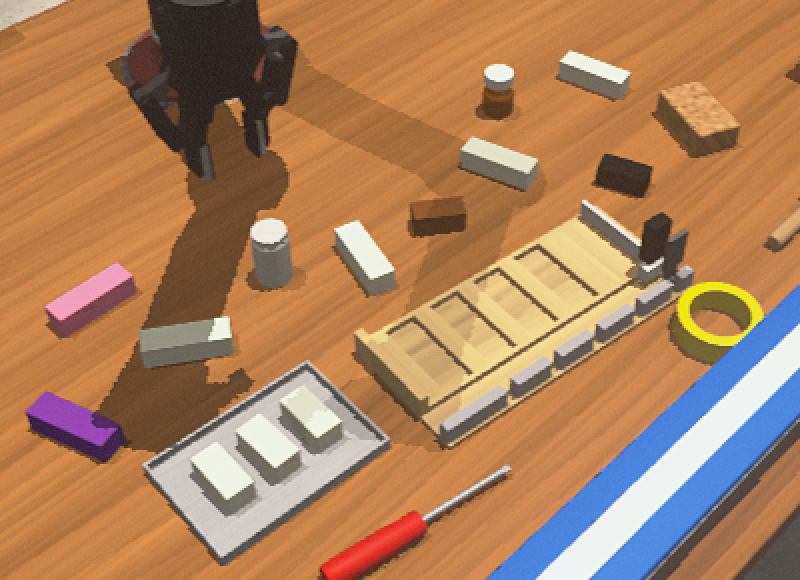

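All three halves lie in the tray, at crop (222,480), (268,445) and (312,415). All four bays are empty and the four whole stones haven't moved. I'll take the first stone with a close wrist refinement.

```bash
cat >> h.py <<'E'
def refine(x,name):
    a=x[2]+np.pi/2; go([x[0],x[1],.20],a); f=bot.grab_frame('wrist'); ds=bot.outline_of('wrist','stone1_c')
    ds=[d for d in ds if d['region'].sum()>500]
    if not ds: print('none'); return None
    q=proj(f,[[x[0],x[1],.014]])[0]; d=min(ds,key=lambda d:np.hypot(*(np.array(d['centre'])-q)))
    y,s=fit([(f,d['region'])],x,[.09,.03,.028],0); y[2]=(y[2]+np.pi/2)%np.pi-np.pi/2
    im=f['color'][:,:,::-1].copy(); im[d['region']]=im[d['region']]//2+np.array([0,0,120],np.uint8)
    cv2.polylines(im,[cv2.convexHull(proj(f,box(y,[.09,.03,.028],0)).astype(np.float32)).astype(int)],True,(0,255,0),1); cv2.imwrite(f'pics/{name}.png',im)
    print('refine',x.round(4),y.round(4),round(s,3)); return y
E
python3 - <<'E'
from h import *
refine(np.array([.4395,-.1127,-.28]),'r1')
E
```

```text
refine [ 0.4395 -0.1127 -0.28  ] [ 0.4395 -0.1127 -1.3272] 0.0
```

View pics/r1.png

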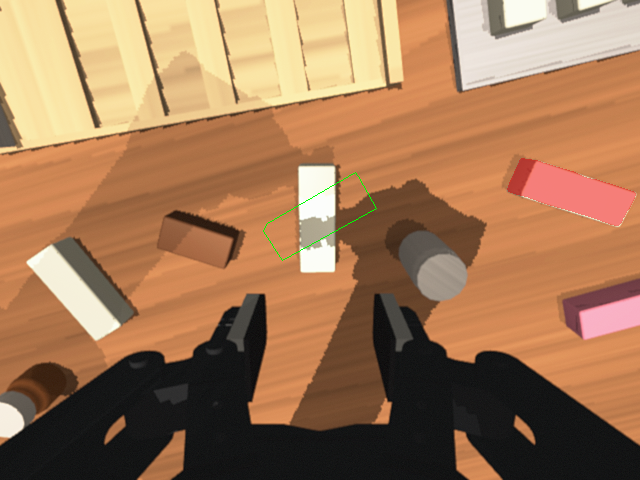

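The network missed the shaded stone at (317,218) and took the purple bar instead. I'll segment it by low saturation in the wrist view.

```bash
cat >> h.py <<'E'
def refine(x,name):
    a=x[2]+np.pi/2; go([x[0],x[1],.20],a); f=bot.grab_frame('wrist')
    h=cv2.cvtColor(cv2.medianBlur(f['color'],3),cv2.COLOR_RGB2HSV); m=((h[...,1]<75)&(h[...,2]>45)).astype(np.uint8)
    m=cv2.morphologyEx(m,cv2.MORPH_OPEN,np.ones((3,3)))
    n,l,s_,c=cv2.connectedComponentsWithStats(m); q=proj(f,[[x[0],x[1],.014]])[0]
    i=min((i for i in range(1,n) if 1200<s_[i,4]<9000),key=lambda i:np.hypot(*(c[i]-q)))
    pts=np.argwhere(l==i)[:,::-1].astype(np.int32); M=np.zeros(m.shape,np.uint8); cv2.fillConvexPoly(M,cv2.convexHull(pts),1); M=M>0
    y,s=fit([(f,M)],x,[.09,.03,.028],0); y[2]=(y[2]+np.pi/2)%np.pi-np.pi/2
    im=f['color'][:,:,::-1].copy(); im[M]=im[M]//2+np.array([0,0,120],np.uint8)
    cv2.polylines(im,[cv2.convexHull(proj(f,box(y,[.09,.03,.028],0)).astype(np.float32)).astype(int)],True,(0,255,0),1); cv2.imwrite(f'pics/{name}.png',im)
    print('refine',x.round(4),y.round(4),round(s,3)); return y if s>.85 and np.hypot(*(y-x)[:2])<.06 else None
E
python3 - <<'E'
from h import *
y=refine(np.array([.4395,-.1127,-.28]),'r2')
E
```

```text
refine [ 0.4395 -0.1127 -0.28  ] [ 0.4381 -0.1103 -0.2771] 0.975
```

```bash
cat >> h.py <<'E'
def insert(xy,a,z):
    go([*xy,.15],a); o=bot.read_state()['tool_rot']; o=min((down(a),down(a+np.pi)),key=lambda d:np.abs(d-o).sum())
    s=st(); print('hold',s[2:4])
    if s[2]<.025: return False
    bot.move_l([*xy,z+.013],o,max_speed=.2); c=bot.move_l([*xy,z-.001],o,max_speed=.03,stop_force=6); s=st(); print('down',c,s)
    if s[1][2]>z+.004: print('HIGH'); return False
    bot.set_gripper(.042); bot.move_l([*xy,.15],o,max_speed=.2); return True
BAY=[W(0,y) for y in(-.1115,-.0535,.0045,.0625)]
E
python3 - <<'E'
from h import *
if grasp((.4381,-.1103),-.277+np.pi/2,.009,N=28):
    print(insert(BAY[0],X[2]+np.pi/2,.016))
    b=BAY[0]; bot.move_l([b[0],b[1],.20]); f=bot.grab_frame('wrist'); im=f['color'][:,:,::-1].copy()
    for y in (-111.5,-53.5):
        cv2.polylines(im,[proj(f,box(X,np.array([(-49,y-18.5,14),(49,y-18.5,14),(49,y+18.5,14),(-49,y+18.5,14)])/1000,0)).round().astype(int)],True,(0,160,0),1)
    cv2.imwrite('pics/b1.png',im); print(st())
E
```

```text
grasp [ 0.4384 -0.1103  0.0094] (array([ 0.4384, -0.1106,  0.0096]), 0.0297, 29.2, array([-1.1, -0.9,  5.4])) (0.0298, 28.4)
hold (0.0292, 28.4)
down True (40.4, array([ 0.586 , -0.1568,  0.0157]), 0.0292, 29.2, array([-0.4,  0.7,  5.3]))
True
(42.1, array([ 0.585 , -0.1569,  0.1984]), 0.0423, 0.0, array([ 0.3, -0.7, -0.1]))
```

View pics/b1.png

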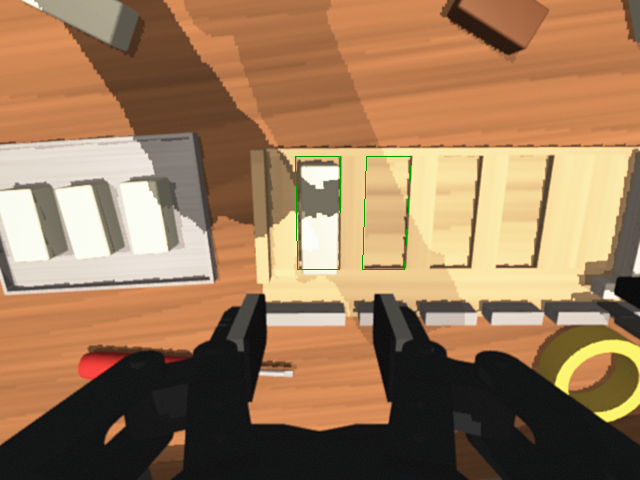

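Stone 1 is seated in bay 1 at (319,218), and the bay overlay fits. Now the other three.

```bash
cat > s4.py <<'E'
from h import *
for k,x in [(1,[.4368,.1084,.30]),(2,[.4019,-.3217,.98]),(3,[.4023,.3256,.2148])]:
    y=refine(np.array(x),f'rr{k}')
    if y is None: print('lost',k); break
    if not grasp(y[:2],y[2]+np.pi/2,.009,N=28): break
    if not insert(BAY[k],X[2]+np.pi/2,.016): break
print(st())
E
python3 s4.py
```

```text
refine [0.4368 0.1084 0.3   ] [0.4358 0.1104 0.2778] 0.983
grasp [0.4362 0.1107 0.0095] (array([0.4363, 0.1103, 0.0096]), 0.0294, 29.0, array([-0.1, -2. ,  6. ])) (0.0291, 28.0)
hold (0.0297, 28.0)
down True (48.8, array([ 0.5931, -0.0993,  0.0157]), 0.0296, 29.0, array([-0.6, -0.3,  6.8]))
refine [ 0.4019 -0.3217  0.98  ] [ 0.4016 -0.3209  0.9963] 0.965
grasp [ 0.4021 -0.3212  0.0097] (array([ 0.4019, -0.3212,  0.0098]), 0.0296, 29.8, array([-0.7,  0.1,  4.7])) (0.0294, 29.0)
hold (0.0294, 29.0)
down True (56.8, array([ 0.6003, -0.0417,  0.0158]), 0.0294, 29.8, array([ 0.2, -0.7,  4.6]))
refine [0.4023 0.3256 0.2148] [0.4032 0.3279 0.214 ] 0.986
grasp [0.4035 0.3284 0.0097] (array([0.4036, 0.3281, 0.0097]), 0.0296, 29.7, array([ 0.5, -0.5,  4.6])) (0.0291, 28.9)
hold (0.0293, 28.9)
down True (65.4, array([0.6074, 0.0159, 0.0158]), 0.0292, 29.8, array([-0.3,  0.5,  4.5]))
(66.5, array([0.6065, 0.0155, 0.1488]), 0.0414, 0.0, array([-0.3,  0.8, -0. ]))
```

Before closing the stop I'll check the rack from above.

Run:
```python
from h import *
g=W(.0635,.1495); go([*W(-.02,0),.34],X[2])
f=bot.grab_frame('wrist'); im=f['color'][:,:,::-1].copy()
for y in (-111.5,-53.5,4.5,62.5):
    cv2.polylines(im,[proj(f,box(X,np.array([(-49,y-18.5,14),(49,y-18.5,14),(49,y+18.5,14),(-49,y+18.5,14)])/1000,0)).round().astype(int)],True,(0,160,0),1)
cv2.imwrite('pics/c1.png',im); S=bot.grab_frame('scene'); cv2.imwrite('pics/c2.png',S['color'][130:420,90:490,::-1].repeat(2,0).repeat(2,1))
```

View pics/c1.png

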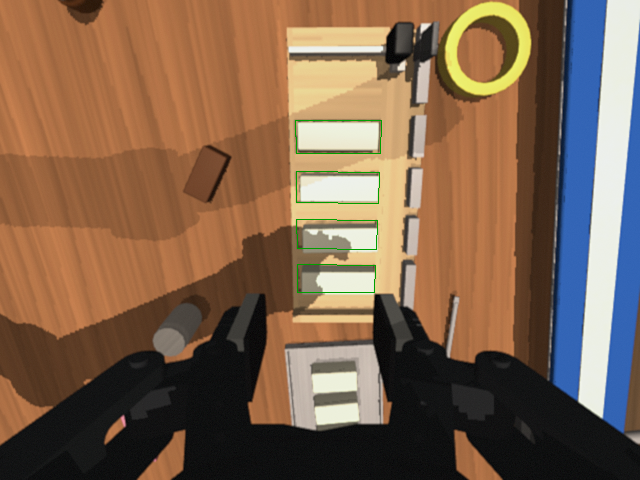

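All four stones sit inside their bays, at rows 136, 187, 236 and 278. Closing the stop to notch 4.

```bash
cat > s5.py <<'E'
from h import *
bot.set_gripper(.062,40)
e=W(.0625,.1495); g=W(.0625,.0915); go([*e,.18],X[2]); o=pick_ori([*e,.18],X[2])
print(bot.move_l([*e,.053],o,stop_force=15),st())
bot.set_gripper(.02,40); print('closed',st())
if .027<bot.read_state()['width']<.034:
    print(bot.move_l([*g,.053],o,max_speed=.05,stop_force=20),st())
    bot.set_gripper(.062); bot.dwell(.3); print(st())
    bot.move_l([*g,.22],o)
    go([*W(-.02,0),.34],X[2])
    f=bot.grab_frame('wrist'); cv2.imwrite('pics/e1.png',f['color'][:330,200:500,::-1].repeat(2,0).repeat(2,1)[:600])
    for y in(91.5,):
        q=box(X,np.array([[48,y-14,88],[66,y-14,88],[66,y+14,88],[48,y+14,88],[-52,y,38],[58,y,38]])/1000,0);print(((proj(f,q)-[200,0])*2).round())
    print(st())
E
python3 s5.py
```

```text
False (69.9, array([0.681 , 0.0951, 0.0544]), 0.0622, 0.0, array([-0.5, -0.4, -0.1]))
closed (70.3, array([0.6789, 0.0957, 0.0555]), 0.0298, 40.8, array([-6.4, -1.1,  8.4]))
False (71.6, array([0.6724, 0.0401, 0.0556]), 0.03, 39.6, array([-4.6,  0.9,  8. ]))
(72.3, array([0.6728, 0.0372, 0.0529]), 0.0624, 0.0, array([ 0.3,  0.1, -0.7]))
[[381. 246.]
 [418. 246.]
 [422. 184.]
 [384. 184.]
 [180. 220.]
 [385. 220.]]
(74.4, array([ 0.5797, -0.0426,  0.3381]), 0.0622, 0.0, array([-0.4,  0.6, -0.1]))
```

View pics/e1.png

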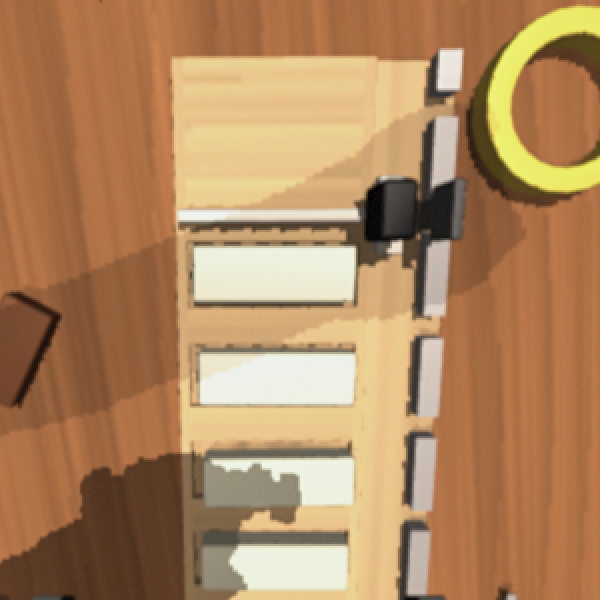

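The stop is latched: post to tab outer face measures about 83 px, which is 40 mm, so the tab is out. The plate lies between bay 4 and the open end, clear of the stone, and all four stones are flat in their bays.

```bash
python3 -c "
from plant import bot
bot.dwell(.3);print(bot.hand_in())"
```

```text
the job is handed in; nothing more can be done
None
```

I handed the job in at about 75 s: the three halves are in the tray, the four whole stones lie flat in bays 1 to 4, and the stop is latched at notch 4 with its tab out. The last pictures and gripper readings bear this out, but the hand-in gave no verdict.

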